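Pull the charged battery pack out of the charging hub

ROBOT

A 6-joint arm with a two-finger parallel gripper is mounted at the origin on a cart in front of the work surface, level with it; the furniture and walls round the work are solid. World frame = base frame: x ahead of the robot, y to its left, z up, the work surface at z = 0. Lengths are in m, angles in rad, forces in N, time in s.
With the tool pointing down it reaches from about 0.3 to 0.75 m from the base axis. Payload 8.5 kg.
Tool frame: the origin (TCP) lies between the finger pads; the fingertips stand 25 mm ahead of it and the grasp point (between the pads) lies 6 mm ahead of it; z points along the fingers, y is the direction in which the jaws open and shut (so a half turn about z gives the same grasp; the last joint's range is limited). The gripper opens to 88 mm and grips with 3 to 60 N. Pads are 18 mm wide; open, the fingers measure 123 mm over their backs; the gripper's body (75 mm by 187 mm) begins 45 mm behind the grasp point.
Start: joints at [0.941, 0.381, 1.297, -0, 1.464, -0.215], TCP at [0.222, 0.503, 0.264] pointing down, gripper open.
Joint ranges: [-3.11, 3.11], [-0.89, 2.33], [0.22, 2.48], [-1.42, 4.56], [0.17, 2.85], [-2.88, 2.88]. Speed limits (rad/s): [2.39, 2.39, 3.14, 3.14, 3.14, 3.14].

INTERFACE

Orientations are given as a unit quaternion [w, x, y, z].
In Python, from workcell import monitor, capture, manip gives the robot as it stands.
- The arm moves only by the tool drive_tool, never from a script. Its argument "increments" is a list that holds one entry, the list of rows, each a list of 6 numbers: the shift along the world's x, y, z in cm, then the turn, a rotation vector about the world's x, y, z in degrees. In form: [[[dx, dy, dz, wx, wy, wz], ...]]. A call has 1 to 12 rows; each row is the pose to reach, as a shift and turn from the pose commanded when the call began; what a row does not reach only later rows make up. A row lasts 1/8 s, in which the tool goes at most 62.5 mm and 10.7 degrees, less where a joint would pass 70% of its speed; a pose out of reach is approached as far as the arm can. A call with a gripper value outside its range is refused whole. "gripper" is the finger opening in cm, from 0 to 8.81, set as the call begins (left out, the last holds). The fingers move at their own pace and stop on an object; the grip force is fixed at half the most. Time passes only in rows, so rows that repeat a pose let the fingers close. It gives the time, the measured TCP pose, the force and the opening at its end, in the units of the state.
- monitor.observe(): the state, without advancing time (a new reading comes with each control period).
- capture(name): name is "scene" or "top" or "wrist"; returns a dict with "frame" (384x512x3 uint8, red, green, blue), "mtx" (3x3 intrinsics, pixels), "camera_from_world" (4x4, takes a point from world to camera coordinates); the wrist camera has in their place "T_tool_cam" (4x4, takes a point from camera to tool coordinates, whose origin is the TCP and whose axes are the flange's). Camera axes: x right, y down, z forward; pixel columns grow to the right and rows downward; lengths in m; the calibration is good to about 2 mm. A picture is of the moment at which its call begins: read the wrist's pose just before it. There is no depth.
- manip.finish_job(): hands the job in, once; it reports no verdict.
The state is a dict: "t": time; "qpos": joint angles; "joint_vel": joint speeds; "effort": joint torques, N m; "position": TCP position; "orientation": TCP orientation; "ft_force": force on the tool from outside, world axes, zero at the start; "ft_torque": the same for the moment, N m; "finger_gap": opening from 0.0 (shut) to 1.0 (fully open).
Only numpy, scipy, OpenCV 4.12 (cv2) and the standard library are available. Lean on these libraries where they do the work, as an engineer would, in place of code of your own. Each camera call takes 0.05 s, during which the arm holds its last target. There are 200 camera calls.

TASK

Pull the battery pack with the green cap straight up out of its bay in the charging hub, against the spring catch that holds it, and stand it upright inside the blue tray; set it down, do not drop it. Leave the pack with the orange cap seated in the hub.

Things in the scene. Friction and masses are not known exactly. Their poses are not given: they have to be found in the camera images.
- green_pack_centre (a point): Centre (half-way up) of the loose pack to move: upright black block with green cap, 30 (its x) x 44 (its y) x 85 mm high (z up), 0.11 to 0.22 kg. It stands in one of the hub's bays, axes parallel to the hub's; its upper 55 mm stand clear. The centre is only 12.5 mm above the hub's top: grip 20 mm or so above it, across the 30 mm. Sprung balls hold a groove near its foot (see hub).
- orange_pack_centre (a point): Centre of a second pack of the same size and build with an orange cap and label, in the other bay (which is in which bay varies). It stays seated.
- hub: Charging hub: grey block fixed to the table, 68 (x) x 190 (y) x 40 mm high; origin at the centre of its underside, z up. Its two bays, 33 x 46 mm and 30 mm deep (floor 10 mm above the table), are at y = -45 and +45 mm of its frame. A pack comes free of the spring catch within the first 10 mm at about 8 to 15 N straight up, and is out of the bay after 30 mm.
- tray: Blue open tray with a firm grey pad inside, fixed to the table, 120 (x) x 150 (y) x 32 mm high, walls 4 mm thick; the top of the pad, on which things stand, is 12 mm above the tray's underside; origin at the centre of its underside, z up.
Not all that is in view belongs to the job. Leave any purple look-alike of the part that bears green_pack_centre alone.

How it is judged:
By the outcome, as a careful person would: the job done as asked, in the order asked, and still so for the second after the job is handed in, with the robot touching nothing.
It also fails if it takes over 35 s, if anything falls off the work surface, if the arm or the gripper's body presses on something with over 40 N, if the wrist force passes 120 N, or if a joint passes its speed limit or range.

## Working session

There is one attempt and no reset: what is moved stays moved. The work goes in short steps, Python scripts to look and compute and a tool call to move; the robot and the scene stay as the last step left them, time stands still between calls to the robot, and variables do not carry over. Pictures are saved under pics/ and viewed, about 8 in all and at most 12, crops included, and the job is handed in when it is done.

Besides the shell and the picture viewer there is one more tool, called after "Request:" as a command line: name --argument value ..., lists and objects as JSON in quotes. drive_tool: Moves the arm, as the interface text tells. Its arguments: {"type":"object","properties":{"increments":{"type":"array"},"gripper":{"type":"number"}},"required":["increments"]}

```bash
mkdir -p pics; cat > h.py <<'E'
import numpy as np, cv2
from workcell import monitor, capture, manip
def save(n,c): cv2.imwrite(f'pics/{n}.png',c['frame'][:,:,::-1])
def ray(c,u,v,z):
    T=np.linalg.inv(c['camera_from_world']); d=T[:3,:3]@np.linalg.inv(c['mtx'])@[u,v,1]; o=T[:3,3]
    return o+d*(z-o[2])/d[2]
E
python3 - <<'E'
from h import *
np.set_printoptions(precision=4,suppress=True)
import pickle
cs={}
for n in('scene','top'):
    c=capture(n); cs[n]=c; save(n,c); print(n,c['mtx'],np.linalg.inv(c['camera_from_world']))
pickle.dump(cs,open('c.pkl','wb'))
a=np.vstack([cs['top']['frame']]);
cv2.imwrite('pics/both.png',cv2.resize(np.hstack([cs['scene']['frame'],cs['top']['frame']])[:,:,::-1],(800,300)))
s=monitor.observe();print(s)
E
```

```text
scene [[428.3088   0.     256.7501]
 [  0.     428.3088 185.9206]
 [  0.       0.       1.    ]] [[ 0.6611 -0.5322  0.529  -0.0511]
 [-0.7503 -0.4681  0.4668 -0.5379]
 [-0.0008 -0.7055 -0.7087  0.7065]
 [ 0.      0.      0.      1.    ]]
top [[397.0732   0.     252.7908]
 [  0.     397.0732 198.9749]
 [  0.       0.       1.    ]] [[-0.0133 -0.9981  0.0599  0.3801]
 [-0.9997  0.012  -0.022  -0.0732]
 [ 0.0213 -0.0602 -0.998   0.9088]
 [ 0.      0.      0.      1.    ]]
{'t': 0.1, 'qpos': array([ 0.9407,  0.3811,  1.2981,  0.0001,  1.4636, -0.2153]), 'joint_vel': array([-0.0005, -0.0012, -0.0031,  0.001 ,  0.0003, -0.0016]), 'effort': array([  0.004 , -43.8648, -22.491 ,   0.0715,   0.0342,  -0.0001]), 'position': array([0.2215, 0.5032, 0.2632]), 'orientation': array([-0.0003,  0.2059,  0.9786, -0.0006]), 'ft_force': array([ 0.0797, -0.2386, -0.3479]), 'ft_torque': array([ 0.0035, -0.038 , -0.0125]), 'finger_gap': 1.0012000197081985}
```

View pics/top.png

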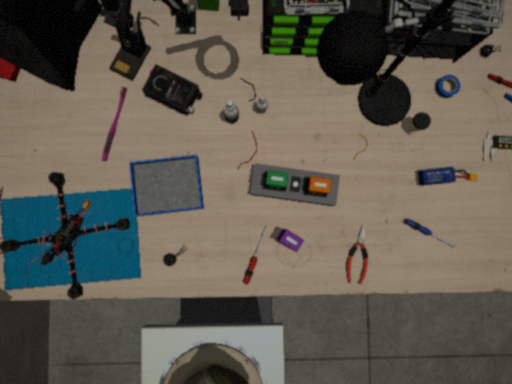

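View pics/scene.png

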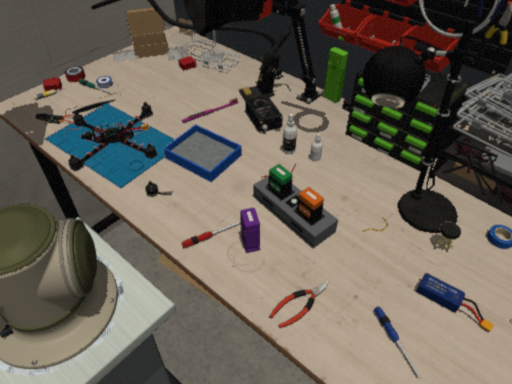

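Candidates for the green pack (top view): green cap at (276,180), next to orange cap (318,185) in the hub; purple look-alike (290,238); green bins (300,35) are background. I choose (276,180).

```bash
python3 - <<'E'
from h import *
import pickle
np.set_printoptions(precision=4,suppress=True)
cs=pickle.load(open('c.pkl','rb'))
def mask(c,lo,hi,roi):
    h=cv2.cvtColor(c['frame'],cv2.COLOR_RGB2HSV); m=cv2.inRange(h,lo,hi); r=np.zeros_like(m); x0,y0,x1,y1=roi; r[y0:y1,x0:x1]=1; return m*r
def rect(m):
    k=max(cv2.findContours(m,cv2.RETR_EXTERNAL,cv2.CHAIN_APPROX_NONE)[0],key=cv2.contourArea); return k[:,0,:].astype(float)
def meas(c,k,z):
    p=np.array([ray(c,u,v,z)[:2] for u,v in k]).astype(np.float32)*1000
    return cv2.minAreaRect(p)
t,s=cs['top'],cs['scene']
print('tray',meas(t,rect(mask(t,(105,120,60),(125,255,255),(120,145,215,225))),.032))
print('tray sc',meas(s,rect(mask(s,(105,120,60),(125,255,255),(160,120,245,185))),.032))
for n,c,roi in(('top',t,(255,165,300,195)),('sc',s,(262,160,300,200))):
    k=rect(mask(c,(55,120,40),(90,255,255),roi)); print('green',n,k.min(0),k.max(0),meas(c,k,.095))
k=rect(mask(t,(5,150,100),(20,255,255),(295,170,340,205))); print('orange',meas(t,k,.095))
# hub top: grey low sat
m=mask(t,(0,0,0),(179,60,130),(240,155,350,215)); 
m=cv2.morphologyEx(m,cv2.MORPH_CLOSE,np.ones((9,9)));k=rect(m);print('hub',meas(t,k,.04))
# bottle cap tops approx: triangulate
def tri(a,b):
    P=lambda c:c['mtx']@c['camera_from_world'][:3]
    X=cv2.triangulatePoints(P(t),P(s),np.array(a,float),np.array(b,float))[:,0]; return X[:3]/X[3]
print('bottle',tri((229,103),(291,118)),'lamp sphere',tri((355,47),(393,76)))
print('dog', tri((280,174),(281,169)))
a=cv2.resize(t['frame'][150:260,125:355],None,fx=3.4,fy=3.4,interpolation=2); b=cv2.resize(s['frame'][150:250,235:345],None,fx=2,fy=2)
cv2.imwrite('pics/crop.png',np.vstack([a,np.hstack([b,np.zeros((200,a.shape[1]-b.shape[1],3),np.uint8)])])[:,:,::-1])
E
```

```text
tray ((465.6581115722656, 99.6465072631836), (118.89669799804688, 151.23313903808594), 5.863673686981201)
tray sc ((455.4822082519531, 85.70706939697266), (138.18621826171875, 169.0622100830078), 5.808872699737549)
green top [266. 171.] [287. 187.] ((469.293701171875, -140.16505432128906), (43.2337760925293, 31.088348388671875), 81.22261047363281)
green sc [270. 165.] [291. 184.] ((463.65020751953125, -149.42636108398438), (50.33781051635742, 34.93119812011719), 80.7023696899414)
orange ((457.3379821777344, -229.8921661376953), (42.96152114868164, 29.375974655151367), 82.20506286621094)
hub ((463.1456298828125, -182.1354217529297), (199.80250549316406, 74.40398406982422), 81.33795928955078)
bottle [ 0.6302 -0.045   0.0955] lamp sphere [ 0.6638 -0.2559  0.2773]
dog [ 0.4765 -0.1447  0.0985]
```

View pics/crop.png

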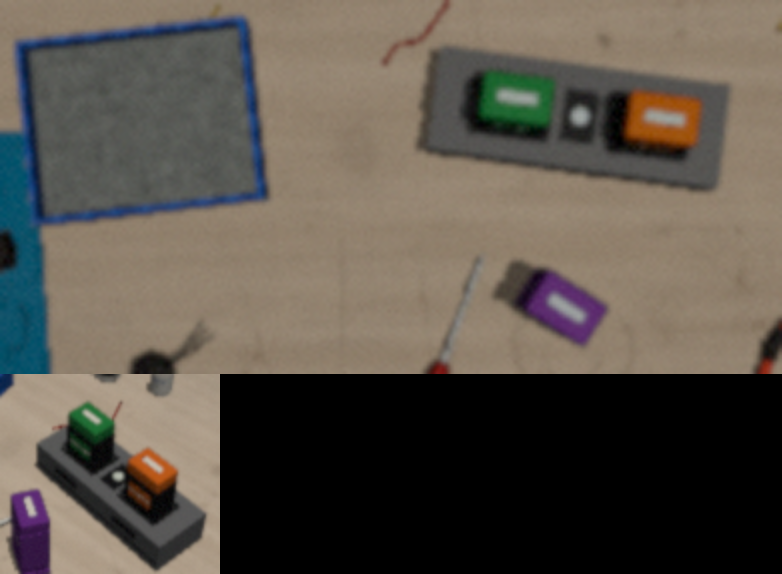

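The crop confirms it: the green cap's pack stands in the hub's left bay at crop (515,98), orange is next to it at (662,118), and the purple one stands loose on the table. I'm moving above the green pack, with the jaws along hub x.

Request:
drive_tool --increments '[[[24.7,-64.3,-5.4,0,0,-74.2],[24.7,-64.3,-5.4,0,0,-74.2],[24.7,-64.3,-5.4,0,0,-74.2],[24.7,-64.3,-5.4,0,0,-74.2],[24.7,-64.3,-5.4,0,0,-74.2],[24.7,-64.3,-5.4,0,0,-74.2],[24.7,-64.3,-5.4,0,0,-74.2],[24.7,-64.3,-5.4,0,0,-74.2],[24.7,-64.3,-5.4,0,0,-74.2],[24.7,-64.3,-5.4,0,0,-74.2],[24.7,-64.3,-5.4,0,0,-74.2],[24.7,-64.3,-5.4,0,0,-74.2]]]' --gripper 7.5

```text
t: 1.6
position: [0.4693, -0.1429, 0.2087]
orientation: [-0.0, 0.756, 0.655, -0.0]
ft_force: [0.1, 1.4, 0.3]
finger_gap: 0.849
```

Request:
drive_tool --increments '[[[0,0,0,0,0,0],[0,0,0,0,0,0]]]'

```text
t: 1.85
position: [0.4683, -0.1384, 0.2099]
orientation: [-0.0, 0.754, 0.657, 0.0]
ft_force: [0.3, 0.8, 0.6]
finger_gap: 0.849
```

```bash
python3 - <<'E'
from h import *
import pickle
np.set_printoptions(precision=4,suppress=True)
from scipy.spatial.transform import Rotation as R
s=monitor.observe(); c=capture('wrist'); save('w1',c)
q=s['orientation']; W=np.eye(4); W[:3,:3]=R.from_quat(q[[1,2,3,0]]).as_matrix(); W[:3,3]=s['position']
c['camera_from_world']=np.linalg.inv(W@c['T_tool_cam']); pickle.dump(c,open('w1.pkl','wb'))
y=W[:3,1]; print(s['t'],s['position'],s['finger_gap'],'jaw yaw',np.degrees(np.arctan2(y[1],y[0])),W[2,2]); print((W@c['T_tool_cam']))
h=cv2.cvtColor(c['frame'],cv2.COLOR_RGB2HSV)
for n,lo,hi in(('g',(55,120,40),(90,255,255)),('o',(5,150,90),(20,255,255))):
    k=max(cv2.findContours(cv2.inRange(h,lo,hi),cv2.RETR_EXTERNAL,2)[0],key=cv2.contourArea)[:,0,:].astype(float)
    p=np.array([ray(c,u,v,.095)[:2] for u,v in k]).astype(np.float32)*1000
    print(n,k.min(0),k.max(0),cv2.minAreaRect(p))
E
```

```text
1.85 [ 0.4683 -0.1384  0.2099] 0.8486782378498908 jaw yaw -7.885581628178304 -0.9999999673344052
[[ 0.9906 -0.1312 -0.0389  0.479 ]
 [-0.1368 -0.9494 -0.2826 -0.0644]
 [ 0.0001  0.2853 -0.9584  0.3302]
 [ 0.      0.      0.      1.    ]]
g [242. 206.] [280. 229.] ((469.9239196777344, -152.80787658691406), (18.035205841064453, 27.76222801208496), 81.42981719970703)
o [241. 283.] [278. 302.] ((460.4692687988281, -214.89999389648438), (17.091341018676758, 29.275402069091797), 82.13174438476562)
```

View pics/w1.png

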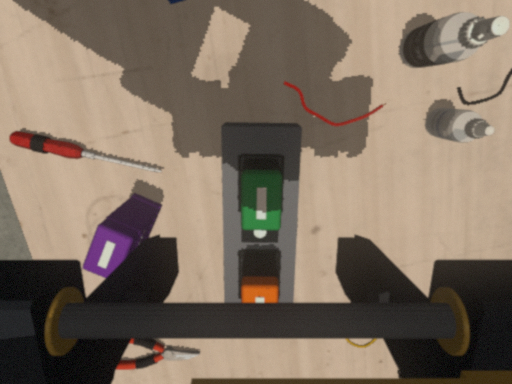

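The wrist view shows the green cap at about (261,200), the hub's far end at (262,125), and orange at (260,290). I'll check the cap's centre more loosely, since a shadow cut the mask.

```bash
python3 - <<'E'
from h import *
import pickle
np.set_printoptions(precision=4,suppress=True)
c=pickle.load(open('w1.pkl','rb'))
h=cv2.cvtColor(c['frame'],cv2.COLOR_RGB2HSV)
for lo in((55,100,10),(55,100,25),(55,60,40)):
    m=cv2.inRange(h,lo,(90,255,255)); m[250:]=0;m[:150]=0;m[:,:200]=0;m[:,330:]=0
    k=max(cv2.findContours(m,cv2.RETR_EXTERNAL,2)[0],key=cv2.contourArea)[:,0,:].astype(float)
    p=np.array([ray(c,u,v,.095)[:2] for u,v in k]).astype(np.float32)*1000
    print(k.min(0),k.max(0),cv2.minAreaRect(p))
print(c['frame'][155:240:4,250].tolist())
# hub top outline at z=.04: left/right edges, far end
for u,v in((222,125),(301,125),(224,230),(297,230)): print(ray(c,u,v,.04))
E
```

```text
[241. 170.] [281. 230.] ((471.58062744140625, -139.74700927734375), (45.491355895996094, 28.59381866455078), 81.38253784179688)
[241. 170.] [281. 230.] ((471.58062744140625, -139.74700927734375), (45.491355895996094, 28.59381866455078), 81.38253784179688)
[241. 170.] [281. 230.] ((471.71307373046875, -139.8072052001953), (45.59458923339844, 29.36957550048828), 82.13338470458984)
[[33, 30, 26], [33, 28, 28], [29, 26, 21], [34, 31, 28], [31, 48, 29], [37, 65, 38], [37, 65, 36], [37, 67, 38], [37, 69, 40], [33, 66, 35], [37, 69, 40], [41, 69, 42], [42, 71, 44], [42, 73, 43], [57, 133, 70], [51, 131, 66], [56, 131, 69], [51, 130, 66], [52, 129, 65], [54, 54, 47], [51, 51, 48], [53, 54, 48]]
[ 0.4466 -0.0869  0.04  ]
[ 0.5121 -0.0959  0.04  ]
[ 0.4327 -0.1807  0.04  ]
[ 0.499  -0.1898  0.04  ]
```

Request:
drive_tool --increments '[[[0.2,0,-2.5,0,0,0],[0.2,0,-5.5,0,0,0],[0.2,0,-8.5,0,0,0],[0.2,0,-11,0,0,0],[0.2,0,-12.5,0,0,0],[0.2,0,-13.1,0,0,0],[0.2,0,-13.1,0,0,0],[0.2,0,-13.1,0,0,0]]]'

```text
t: 2.9
position: [0.4709, -0.1396, 0.0795]
orientation: [0.001, 0.754, 0.656, 0.0]
ft_force: [0.3, -0.3, -0.2]
finger_gap: 0.85
```

Request:
drive_tool --increments '[[[0,0,0,0,0,0],[0,0,0,0,0,0],[0,0,0,0,0,0],[0,0,0,0,0,0],[0,0,0,0,0,0],[0,0,0,0,0,0],[0,0,0,0,0,0],[0,0,0,0,0,0]]]' --gripper 2.0

```text
t: 3.9
position: [0.4707, -0.1397, 0.0788]
orientation: [0.0, 0.755, 0.656, 0.0]
ft_force: [1.1, 0.4, -0.3]
finger_gap: 0.336
```

The jaws closed at 29.6 mm, which matches the pack, with low side force. Now pulling straight up, slowly at first.

Request:
drive_tool --increments '[[[0,0,0.2,0,0,0],[0,0,0.4,0,0,0],[0,0,0.6,0,0,0],[0,0,0.8,0,0,0],[0,0,1.0,0,0,0],[0,0,1.2,0,0,0],[0,0,1.5,0,0,0],[0,0,2.0,0,0,0],[0,0,2.5,0,0,0],[0,0,3.2,0,0,0],[0,0,4.0,0,0,0],[0,0,5.0,0,0,0]]]'

```text
t: 5.4
position: [0.4706, -0.1396, 0.1294]
orientation: [-0.0, 0.755, 0.656, -0.0]
ft_force: [0.4, -0.3, -1.0]
finger_gap: 0.34
```

Request:
drive_tool --increments '[[[0,0,2,0,0,0],[0,0,4,0,0,0],[0,0,5,0,0,0],[0,0,5,0,0,0],[0,0,5,0,0,0]]]'

```text
t: 6.02
position: [0.4704, -0.1395, 0.1781]
orientation: [-0.001, 0.755, 0.656, -0.0]
ft_force: [-0.5, -0.2, -1.5]
finger_gap: 0.334
```

```bash
python3 - <<'E'
from h import *
s=monitor.observe(); print(s['t'],s['position'],s['ft_force'],s['ft_torque'],s['finger_gap'])
a=capture('scene'); b=capture('wrist')
cv2.imwrite('pics/lift.png',cv2.resize(np.hstack([cv2.resize(a['frame'][60:330,120:480],(512,384)),b['frame']])[:,:,::-1],(800,300)))
E
```

```text
6.025 [ 0.47036846 -0.13953755  0.17813428] [-0.47918398 -0.21826663 -1.51928816] [-0.02997978  0.10078057  0.00819158] 0.334122792330781
```

View pics/lift.png

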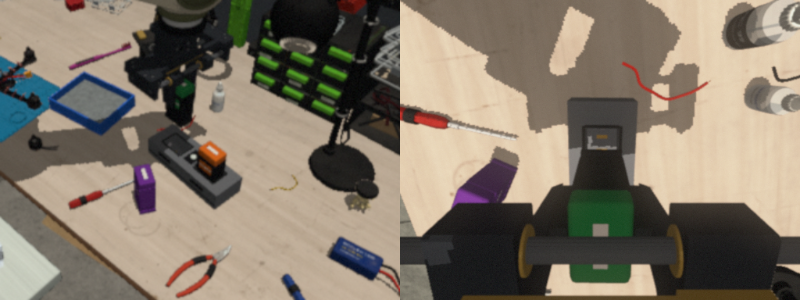

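The pack is clear of the hub (scene crop (180,100)) and hangs upright in the jaws; orange is still seated at (212,155). Carrying it over the tray centre.

Request:
drive_tool --increments '[[[0,1,0,0,0,0],[0,3.5,0,0,0,2],[-0.1,7,0,0,0,4],[-0.2,11,0,0,0,6],[-0.3,15,0,0,0,9],[-0.4,19,0,0,0,11],[-0.5,22,0,0,0,13],[-0.5,23.5,0,0,0,14],[-0.5,23.9,0,0,0,14],[-0.5,23.9,0,0,0,14],[-0.5,23.9,0,0,0,14],[-0.5,23.9,0,0,0,14]]]'

```text
t: 7.62
position: [0.4657, 0.0988, 0.1788]
orientation: [0.0, 0.669, 0.743, -0.0]
ft_force: [0.3, 1.1, -1.8]
finger_gap: 0.341
```

Request:
drive_tool --increments '[[[0,0,-2,0,0,0],[0,0,-4,0,0,0],[0,0,-6,0,0,0],[0,0,-7.5,0,0,0],[0,0,-8.5,0,0,0],[0,0,-8.5,0,0,0],[0,0,-8.5,0,0,0]]]'

```text
t: 8.5
position: [0.4659, 0.0993, 0.0942]
orientation: [0.0, 0.669, 0.743, 0.0]
ft_force: [-0.1, 0.3, -1.1]
finger_gap: 0.334
```

```bash
python3 - <<'E'
from h import *
s=monitor.observe(); print(s['t'],s['position'],s['ft_force'],s['ft_torque'],s['finger_gap'])
a=capture('scene'); b=capture('top')
cv2.imwrite('pics/pl.png',cv2.resize(np.hstack([cv2.resize(a['frame'][60:240,80:320],(512,384)),cv2.resize(b['frame'][120:240,100:260],(512,384))])[:,:,::-1],(800,300)))
E
```

```text
8.5 [0.46594847 0.0992748  0.09424199] [-0.0750215   0.2842616  -1.10595717] [-0.04485942  0.08623049  0.02620505] 0.3342169540924434
```

View pics/pl.png

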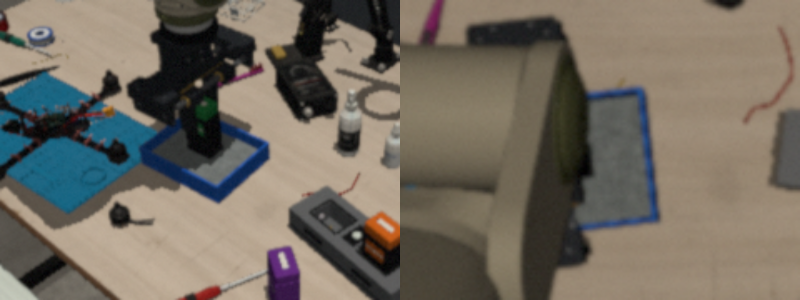

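The pack hangs inside the tray walls, upright, at scene crop (205,130). Contact should come at TCP z of about 0.081, so I'm lowering gently.

Request:
drive_tool --increments '[[[0,0,-0.3,0,0,0],[0,0,-0.6,0,0,0],[0,0,-0.8,0,0,0],[0,0,-1.0,0,0,0],[0,0,-1.1,0,0,0],[0,0,-1.1,0,0,0]]]'

```text
t: 9.35
position: [0.4656, 0.0993, 0.0827]
orientation: [-0.0, 0.669, 0.743, -0.0]
ft_force: [0.3, 0.1, -0.9]
finger_gap: 0.339
```

Request:
drive_tool --increments '[[[0,0,-0.1,0,0,0],[0,0,-0.2,0,0,0],[0,0,-0.2,0,0,0]]]'

```text
t: 9.72
position: [0.4657, 0.0994, 0.0808]
orientation: [0.0, 0.669, 0.743, 0.0]
ft_force: [0.7, -0.1, -1.2]
finger_gap: 0.338
```

Request:
drive_tool --increments '[[[0,0,-0.05,0,0,0],[0,0,-0.1,0,0,0],[0,0,-0.1,0,0,0]]]'

```text
t: 10.1
position: [0.4657, 0.0994, 0.0807]
orientation: [0.0, 0.669, 0.743, 0.0]
ft_force: [-3.5, -0.2, 11.5]
finger_gap: 0.344
```

Contact: +11.5 N, so the pack is standing on the pad. Easing 0.5 mm back, then opening.

Request:
drive_tool --increments '[[[0,0,0.05,0,0,0],[0,0,0.05,0,0,0]]]'

```text
t: 10.35
position: [0.4657, 0.0994, 0.0807]
orientation: [0.0, 0.669, 0.743, 0.0]
ft_force: [-2.1, 0.6, 7.9]
finger_gap: 0.339
```

Request:
drive_tool --increments '[[[0,0,0,0,0,0],[0,0,0,0,0,0],[0,0,0,0,0,0],[0,0,0,0,0,0],[0,0,0,0,0,0],[0,0,0,0,0,0]]]' --gripper 7.0

```text
t: 11.1
position: [0.4656, 0.0993, 0.0802]
orientation: [0.0, 0.669, 0.743, -0.0]
ft_force: [-0.4, -0.2, 0.0]
finger_gap: 0.796
```

Request:
drive_tool --increments '[[[0,0,1,0,0,0],[0,0,3,0,0,0],[0,0,6,0,0,0],[0,0,10,0,0,0],[0,0,14,0,0,0],[0,0,17,0,0,0],[0,5,17,0,0,0],[0,10,17,0,0,0],[-3,15,17,0,0,0],[-6,20,17,0,0,0],[-6,20,17,0,0,0],[-6,20,17,0,0,0]]]'

```text
t: 12.6
position: [0.4058, 0.299, 0.2507]
orientation: [0.0, 0.669, 0.743, 0.0]
ft_force: [1.0, 0.5, 0.5]
finger_gap: 0.799
```

```bash
python3 - <<'E'
from h import *
s=monitor.observe(); print(s['t'],s['position'],s['ft_force'],s['finger_gap'])
a=capture('scene'); b=capture('top')
cv2.imwrite('pics/end.png',cv2.resize(np.hstack([cv2.resize(a['frame'][90:270,120:360],(512,384)),cv2.resize(b['frame'][100:260,120:350],(512,384))])[:,:,::-1],(800,300)))
h=cv2.cvtColor(b['frame'],cv2.COLOR_RGB2HSV); m=cv2.inRange(h,(55,100,25),(90,255,255)); m[:140]=0;m[230:]=0;m[:,:120]=0;m[:,220:]=0
k=max(cv2.findContours(m,cv2.RETR_EXTERNAL,2)[0],key=cv2.contourArea)[:,0,:]
print(cv2.minAreaRect(np.array([ray(b,u,v,.097)[:2]*1000 for u,v in k],np.float32)))
E
```

```text
12.6 [0.40581397 0.29900992 0.25068145] [1.02441586 0.54419231 0.45157094] 0.7987738582499415
((464.7401123046875, 96.01568603515625), (34.79553985595703, 44.78562927246094), 0.12650150060653687)
```

View pics/end.png

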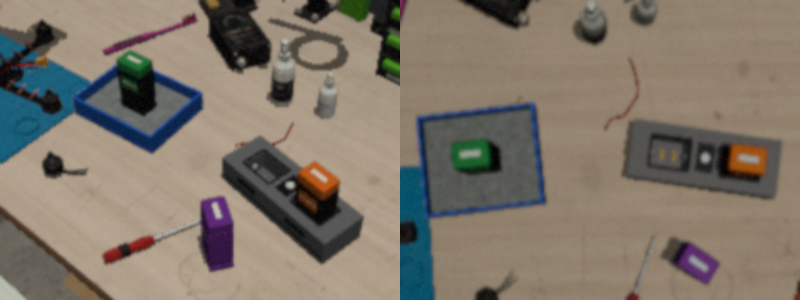

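The green pack stands upright in the middle of the tray (left (137,82), right (473,155)). Orange is seated and purple is untouched, so I'm handing in.

```bash
python3 -c "
from h import *
print(manip.finish_job())"
```

```text
the job is handed in; nothing more can be done
None
```

I pulled the green-capped pack straight up out of its bay and stood it upright in the middle of the blue tray. I set it down until the wrist read 11.5 N of contact, then released it and moved the arm clear. The job was handed in at about 12.7 s.

- **Last pictures:** they show the green pack standing within about 4 mm of the tray centre. The orange pack is still seated in the hub, and the purple look-alike has not moved.
- **Force and grip:** the highest force I read was 11.5 N, at set-down. The jaw opening stayed near 30 mm while carrying, and the pack touched down at the expected height, so I saw no sign of slip.
- **Checks that disagreed:** the first wrist colour mask put the green cap about 13 mm off, because a shadow cut the mask. A looser mask agreed with the top view to about 2 mm, and I used that. Single-view measurements of the tray and green cap from the scene camera were 6–17 mm off, so I left them out.

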